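Seat a lens tube in a V cradle against its sprung back stop

TASK

Take the black lens tube from the white rest and lower it gently into the two aluminium V saddles of the cradle, red-ringed end towards the blue back stop, then slide it along the saddles and press it against the orange pad of the stop with about 10 N for half a second or more (never more than 15 N), so that it bears on both flanks of the V's and on the pad, and let go. The stop has been re-clamped by hand, so its exact place is not known: feel for it. Do not drop the tube, and leave the yellow rack, the vial and the carton where they stand.

Things in the scene. Friction and masses are not known exactly. Their poses are not given: they have to be found in the camera images.
- lens: Black lens tube, 30 mm in diameter, 132 mm long, about 0.25 kg, lying level. Origin at its centre, on the axis; x axis along the tube towards the end with the red ring (steel face 66 mm from the origin); the other end is glass. At the start it lies in the rest, axis 58 mm above the worktop; grip it across the middle, where 78 mm of its length is free between the rest's supports.
- cradle: Fixed V cradle, dark base plate 200 x 84 x 12 mm with two aluminium saddles. Origin on the worktop under the mid-point between the saddles; x axis along the V towards the back stop, z up. Saddles are 20 mm long, centred at x = -46 and +46 mm, with 72 mm clear between them for fingers; their tops are 67 mm above the worktop, up to 25 mm either side of the axis.
- seat (a point): Point on the cradle, on the axis of a tube seated in both V's (90 degrees, opening upward), midway between the saddles, 70 mm above the worktop and 58 mm above the base plate. The flanks are polished (friction about 0.2). Axes as the cradle's.
- stop_nominal (a point): Point on the cradle's V axis at x = +70 mm from the seat, where the pad's face stands nominally; truly it is up to 12 mm nearer or farther along x. The pad: orange disc 20 mm across, facing -x, in a blue post 30 mm wide (top 86 mm above the worktop); it yields against a spring, about 6 N per mm, 6 mm travel, and pushes back a little when the tube is let go.
- rest: Fixed white rest on the worktop, base 110 x 70 x 8 mm, with two V supports 12 mm long centred at x = -45 and +45 mm along its x axis (the tube's direction), holding the tube's axis 58 mm above the worktop. Origin at the centre of its underside.
- yellow_rack: Yellow open tube rack, 64 x 62 x 88 mm, loose; origin at the centre of its underside. Bystander.
- vial: Small vial with dark cap, 14 mm across, 39 mm tall, loose; origin at the centre of its underside. Bystander.
- carton: White carton, 100 x 190 x 71 mm, loose; origin at the centre of its underside. Bystander.
Not all that is in view belongs to the job. There is more than one size of the lens; the one meant has the size given above.

How it is judged:
By the outcome, as a careful person would: the job done as asked, in the order asked, and still so for the second after the job is handed in, with the robot touching nothing.
It also fails if it takes over 61 s, if anything falls off the work surface, if the arm or the gripper's body presses on something with over 40 N, if the wrist force passes 120 N, or if a joint passes its speed limit or range.

ROBOT

A 6-joint arm with a two-finger parallel gripper is mounted at the origin on a cart in front of the work surface, level with it; the furniture and walls round the work are solid. World frame = base frame: x ahead of the robot, y to its left, z up, the work surface at z = 0. Lengths are in m, angles in rad, forces in N, time in s.
With the tool pointing down it reaches from about 0.425 to 0.95 m from the base axis. Payload 3.5 kg.
Tool frame: the origin (TCP) lies midway between the tips of the shut fingers; the grasp point (between the pads) lies 19 mm behind it; z points along the fingers, y is the line along which they close (so a half turn about z gives the same grasp; the last joint's range is limited). The gripper opens to 85 mm and grips with 20 to 120 N. Pads are 22 mm wide; open, the fingers measure 114 mm over their backs; the gripper's body (76 mm by 85 mm) begins 54 mm behind the grasp point. The pads swing forward as they close: fully open they stand 13 mm farther back than shut.
Start: joints at [-1.401, 0.286, 1.577, -0, 1.279, -0.15], TCP at [0.212, -0.641, 0.231] pointing down, gripper open.
Joint ranges: [-2.77, 2.77], [-0.9, 2.22], [0.21, 2.48], [-1.53, 4.67], [0.24, 2.81], [-2.84, 2.84]. Speed limits (rad/s): [2.79, 2.79, 3.14, 3.14, 3.14, 3.14].

INTERFACE

Orientations are given as a unit quaternion [x, y, z, w].
In Python, from plant import * gives the robot as it stands.
- The arm moves only by the tool move_arm, never from a script. Its argument "moves" is a list of rows, each a list of 3 entries, a list of its own where there are three numbers: the opening, from 0 (shut) to 1 (fully open), then the shift along the tool's x, y, z in m, then the turn, a rotation vector about the tool's x, y, z in rad. A call has exactly 10 rows; each row shifts and turns the commanded pose from where the row before left it, along the tool's axes as they then stand; what a row does not reach is not made up. A row lasts 1/12 s, in which the tool goes at most 41.7 mm and 7.16 degrees, less where a joint would pass 70% of its speed; a pose out of reach is approached as far as the arm can. A call is refused whole if a number of a shift passes 0.0417 or a number of a turn 0.125, either way. A call with a gripper value outside its range is refused whole. The fingers move at their own pace and stop on an object; "grip_force" is the grip in N (left out, the last holds). Time passes only in rows, so rows that do not move let the fingers close, or fill a call up. It gives the time, the measured TCP pose, the force, the opening and the grip force at its end, in the units of the state.
- get_state(): the state, without advancing time (a new reading comes with each control period).
- read_camera(name): name is "side" or "top"; returns the picture (400x640x3 uint8, red, green, blue); there is no depth.
- camera_params(name): a dict with "fx", "fy", "cx", "cy" (pixels), "rvec" (rotation vector, rad) and "tvec" (3), from world to camera coordinates, as OpenCV has them. Camera axes: x right, y down, z forward; pixel columns grow to the right and rows downward; lengths in m; the calibration is good to about 2 mm. A picture is of the moment at which its call begins. camera_params takes no time and is no camera call.
- sign_off(): hands the job in; it is judged then, once.
The state is a dict: "time": time; "qpos": joint angles; "dq": joint speeds; "joint_efforts": joint torques, N m; "eef_pos": TCP position; "tcp_rot": TCP orientation; "contact_force": force on the tool from outside, world axes, zero at the start; "wrist_torque": the same for the moment, N m; "opening": opening from 0.0 (shut) to 1.0 (fully open); "finger_force": force on a finger pad.
Only numpy, scipy, OpenCV 4.12 (cv2) and the standard library are available. Lean on these libraries where they do the work, as an engineer would, in place of code of your own. Each camera call takes 0.05 s, during which the arm holds its last target. There are 200 camera calls.

## Working session

There is one attempt and no reset: what is moved stays moved. The work goes in short steps, Python scripts to look and compute and a tool call to move; the robot and the scene stay as the last step left them, time stands still between calls to the robot, and variables do not carry over. Pictures are saved under pics/ and viewed, at most 10 in all, crops included, and the job is handed in when it is done.

Besides the shell and the picture viewer there is one more tool, called after "Emit:" in YAML: its name, and indented under it one key for each argument. move_arm: Moves the arm, as the interface text tells. Its arguments: {"type":"object","properties":{"moves":{"type":"array"},"grip_force":{"type":"number"}},"required":["moves"]}

```bash
mkdir -p pics; ls
python3 - <<'E'
from plant import *
import cv2
for n in("top","side"):
    cv2.imwrite(f"pics/{n}0.png",read_camera(n)[:,:,::-1]); print(n,camera_params(n))
print(get_state())
E
```

```text
pics
top {'fx': 403.4582768453502, 'fy': 403.4582768453502, 'cx': 319.8416322991629, 'cy': 192.69081271003716, 'rvec': array([ 2.10691121, -2.0921129 ,  0.23848804]), 'tvec': array([0.14186528, 0.49151823, 1.6745917 ])}
side {'fx': 370.16698092364953, 'fy': 370.16698092364953, 'cx': 309.17730137887736, 'cy': 198.19965393300254, 'rvec': array([ 0.4303501 , -2.54557695,  1.4236475 ]), 'tvec': array([0.52146976, 0.07086556, 1.30828549])}
{'time': 0.1, 'qpos': array([-1.40098318e+00,  2.87080019e-01,  1.57799293e+00,  2.81457702e-06,
        1.27863651e+00, -1.50022770e-01]), 'dq': array([-0.00045305, -0.00132691, -0.00275306, -0.00083702, -0.00151927,
       -0.00132975]), 'joint_efforts': array([ 3.16024953e-04, -4.07298732e+01, -2.93698597e+01, -1.55341031e-04,
        3.40330284e-03, -5.69773434e-06]), 'eef_pos': array([ 0.21214132, -0.64018016,  0.23010395]), 'tcp_rot': array([ 9.87239862e-01,  1.59236723e-01, -9.12581550e-06, -1.05836913e-03]), 'contact_force': array([-0.60789503,  0.63084682, -0.01788591]), 'wrist_torque': array([-0.04948909,  0.02449544, -0.05088913]), 'finger_force': 0.0, 'opening': 1.0007905361846727}
```

View pics/top0.png

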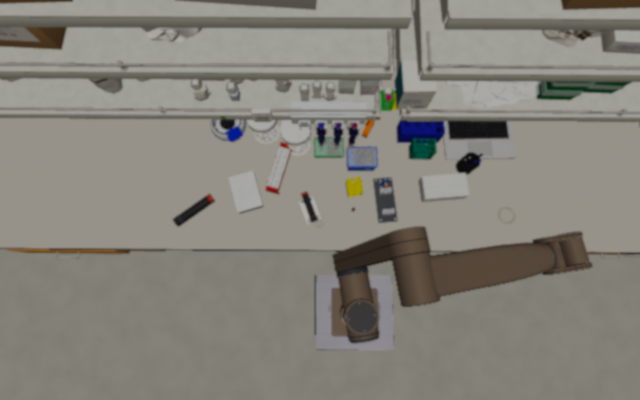

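View pics/side0.png

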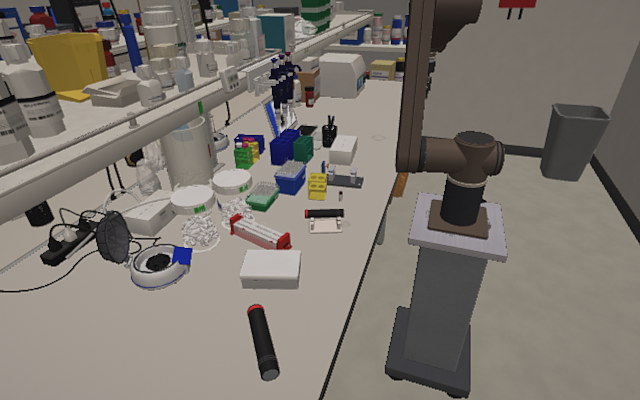

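Top view: the lens in the rest is near (311,208), the cradle near (386,199), the rack at (354,187) and the vial at (353,209). The bigger tube at (194,210) is a decoy. I'll enlarge both areas.

Run:
```python
import cv2,numpy as np
t=cv2.imread("pics/top0.png");s=cv2.imread("pics/side0.png")
a=cv2.resize(t[165:240,290:410],(780,488),interpolation=cv2.INTER_CUBIC)
b=cv2.resize(s[155:245,290:380],(600,600),interpolation=cv2.INTER_CUBIC)
cv2.imwrite("pics/tc.png",a);cv2.imwrite("pics/sc.png",b)
```

```text
(no output)
```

View pics/tc.png

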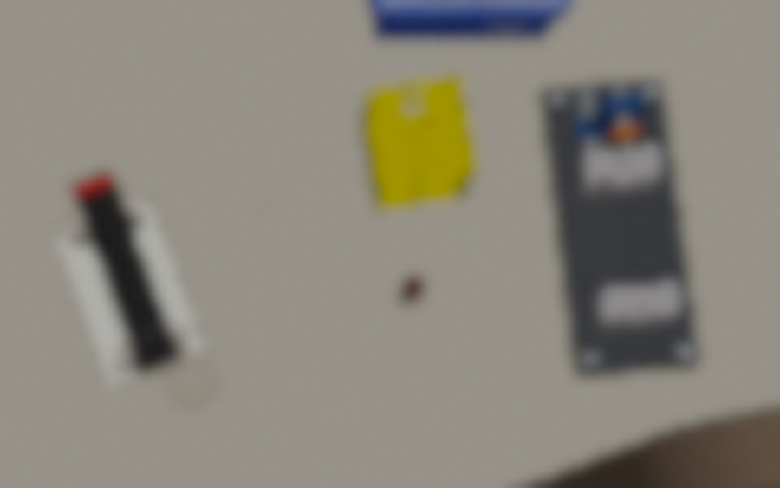

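View pics/sc.png

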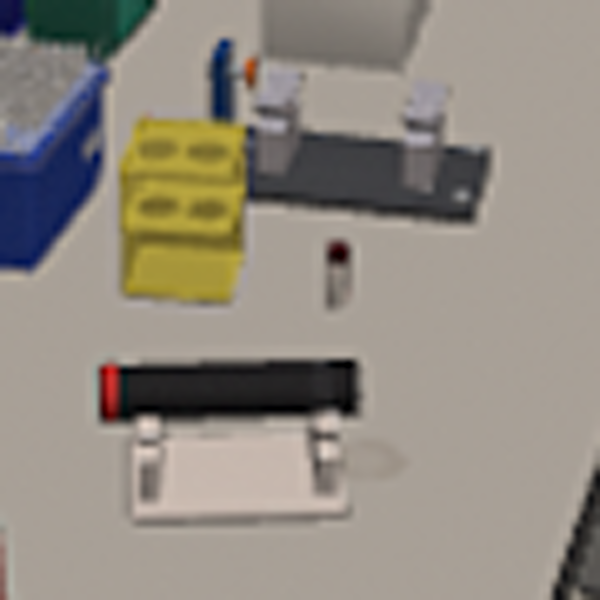

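```bash
cat > h.py <<'E'
from plant import *
import numpy as np,cv2
from scipy.optimize import least_squares
P={n:camera_params(n) for n in("top","side")}
def proj(n,X):
    p=P[n];K=np.array([[p['fx'],0,p['cx']],[0,p['fy'],p['cy']],[0,0,1]])
    return cv2.projectPoints(np.atleast_2d(np.array(X,float)),p['rvec'],p['tvec'],K,None)[0][:,0]
def tw(q,L):
    c,s=np.cos(q[2]),np.sin(q[2]);L=np.array(L,float)
    return np.c_[q[0]+c*L[:,0]-s*L[:,1],q[1]+s*L[:,0]+c*L[:,1],L[:,2]]
def fit(obs,q0):
    f=lambda q:np.concatenate([(proj(n,tw(q,L))-np.array(px)).ravel() for n,L,px in obs])
    r=least_squares(f,q0,loss='soft_l1');return r.x,r.fun
def T(l):return [((u+.5)/6.5-.5+290,(v+.5)/6.5-.5+165) for u,v in l]
def S(l):return [((u+.5)/6.667-.5+290,(v+.5)/6.667-.5+155) for u,v in l]
E
python3 - <<'E'
from h import *
np.set_printoptions(precision=4,suppress=True)
for n in P:
    p=P[n];R=cv2.Rodrigues(p['rvec'])[0];print(n,'cam',-R.T@p['tvec'])
E1=[(.066,0,.058),(-.066,0,.058)]
lo=lambda k:[x for x in [("top",E1,T([(94,180),(156,364)])),("side",E1,S([(103,392),(358,387)]))] if x[0] in k]
for k in(["top"],["side"],["top","side"]):print('lens',k,*fit(lo(k),[.5,.1,0.2]))
C=[(.1,.042,.012),(.1,-.042,.012),(-.1,-.042,.012),(-.1,.042,.012)]
co=[("top",C,T([(543,90),(661,82),(697,363),(578,375)])),("side",C[2:]+[(-.1,.042,0)],S([(491,150),(474,213),(473,221)]))]
for o in(co[:1],co):print('cradle',*fit(o,[.5,-.1,0]))
q,_=fit(co,[.5,-.1,0])
print('pad px nominal side',(proj("side",tw(q,[(.07,0,.07),(.082,0,.07),(.046,0,.067),(-.046,0,.067)]))+.5-[290,155])*6.667)
print('top',(proj("top",tw(q,[(.07,0,.07),(.046,0,.067),(-.046,0,.067)]))+.5-[290,165])*6.5)
R=[(x,y,z) for x in(.032,-.032) for y in(.031,-.031) for z in (.088,)]
print('rack',*fit([("top",R,T([(365,92),(462,80),(378,208),(472,190)]))],[.5,0,0]))
print('vial',*fit([("top",[(0,0,.039)],T([(412,289)]))],[.45,0,0]))
E
```

```text
top cam [0.0986 0.1402 1.7426]
side cam [0.101  1.1876 0.7537]
lens ['top'] [0.4304 0.192  0.3319] [-0.0907 -0.2874  0.0892  0.2768]
lens ['side'] [0.429  0.1938 0.3467] [-0.3558 -0.0081  0.3532 -0.0461]
lens ['top', 'side'] [0.4298 0.1925 0.3364] [-0.2794 -0.1181  0.0309  0.4073 -0.4284 -0.3489  0.2532 -0.1645]
cradle [ 0.4732 -0.1401  0.0931] [-0.3673 -0.2938  0.2665 -0.6354  0.5387  0.5191 -0.4219  0.3245]
cradle [ 0.4741 -0.1394  0.0879] [-0.4142 -0.5583  0.2289 -0.8054  0.2623  0.3599 -0.7084  0.0659  0.4591
 -0.7966  0.1537 -0.7336  0.1675  0.6363]
pad px nominal side [[218.3013  67.1094]
 [199.6619  65.3581]
 [255.7848  74.9598]
 [401.895   88.7494]]
top [[620.2768 102.6211]
 [623.8328 138.9252]
 [640.4269 275.6955]]
rack [0.5116 0.0008 0.1064] [ 0.1938  1.0605 -0.2146  1.5034 -0.0778 -2.1463  0.0974 -0.8035]
vial [0.4235 0.0026 0.    ] [-0.  0.]
```

Run:
```python
from h import *
t=cv2.imread("pics/top0.png");s=cv2.imread("pics/side0.png")
q0=np.array([.4741,-.1394,.0879]);d=.013
q=q0-[d*np.cos(q0[2]),d*np.sin(q0[2]),0];print(q)
out=[]
for n,im,(u0,v0,w,h) in(("top",t,(365,172,40,55)),("side",s,(315,156,55,40))):
    k=10;a=cv2.resize(im[v0:v0+h,u0:u0+w],None,fx=k,fy=k,interpolation=cv2.INTER_CUBIC)
    for c in(-.046,.046):
        L=[(c+.01,.025,.067),(c+.01,-.025,.067),(c-.01,-.025,.067),(c-.01,.025,.067)]
        px=(proj(n,tw(q,L))+.5-[u0,v0])*k
        cv2.polylines(a,[px.astype(np.int32)],True,(0,255,0),1)
    px=(proj(n,tw(q,[(.07,-.01,.07),(.07,.01,.07),(.07,0,.06),(.07,0,.08)]))+.5-[u0,v0])*k
    for p in px:cv2.circle(a,tuple(int(z) for z in p),3,(255,0,255),-1)
    px=(proj(n,tw(q,[(.1+d,.042,.012),(.1+d,-.042,.012),(-.1+d,-.042,.012),(-.1+d,.042,.012)]))+.5-[u0,v0])*k
    cv2.polylines(a,[px.astype(np.int32)],True,(255,255,0),1)
    out.append(a)
W=np.zeros((550,960,3),np.uint8);W[:550,:400]=out[0];W[:400,400:950]=out[1]
cv2.imwrite("pics/ov.png",cv2.resize(W,(800,458)))
```

```text
[ 0.46115019 -0.14054123  0.0879    ]
```

View pics/ov.png

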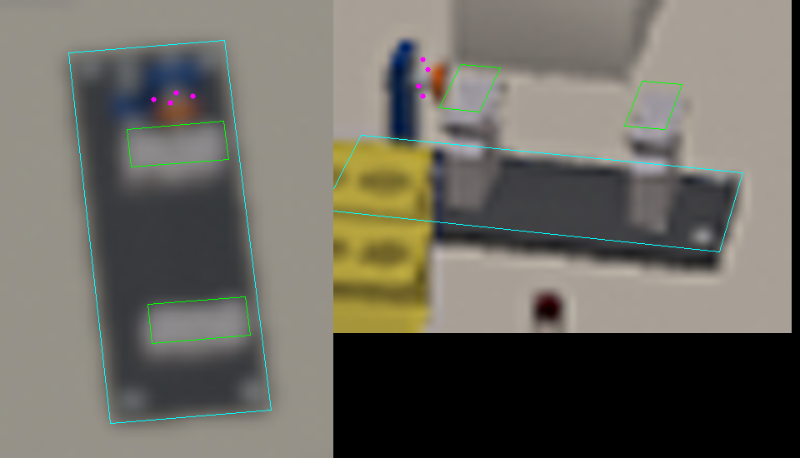

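The saddle overlay fits with the base plate offset about +13 mm. The pad looks about 7 mm nearer than nominal (orange at x≈437, predicted 423). That puts the lens at about (0.430, 0.1925), yaw 0.336, and the cradle at about (0.461, -0.1405), yaw 0.088.

Emit:
move_arm:
  moves:
    - [1,[0.0366,-0.0184,0],[0,0,0]]
    - [1,[0.0366,-0.0184,0],[0,0,0]]
    - [1,[0.0366,-0.0184,0],[0,0,0]]
    - [1,[0.0366,-0.0184,0],[0,0,0]]
    - [1,[0.0366,-0.0184,0],[0,0,0]]
    - [1,[0.0366,-0.0184,0],[0,0,0]]
    - [1,[0.0366,-0.0184,0],[0,0,0]]
    - [1,[0.0366,-0.0184,0],[0,0,0]]
    - [1,[0.0366,-0.0184,0],[0,0,0]]
    - [1,[0.0366,-0.0184,0],[0,0,0]]
  grip_force: 40

```text
time: 0.93
eef_pos: [0.5027, -0.3491, 0.2308]
tcp_rot: [0.987, 0.159, -0.0, -0.0]
contact_force: [0.6, -0.4, 0.4]
opening: 1.001
finger_force: 0.0
```

Emit:
move_arm:
  moves:
    - [1,[0.011,-0.0332,0],[0,0,0]]
    - [1,[0.011,-0.0332,0],[0,0,0]]
    - [1,[0.011,-0.0332,0],[0,0,0]]
    - [1,[0.011,-0.0332,0],[0,0,0]]
    - [1,[0.011,-0.0332,0],[0,0,0]]
    - [1,[0.011,-0.0332,0],[0,0,0]]
    - [1,[0.011,-0.0332,0],[0,0,0]]
    - [1,[0.011,-0.0332,0],[0,0,0]]
    - [1,[0.011,-0.0332,0],[0,0,0]]
    - [1,[0.011,-0.0332,0],[0,0,0]]

```text
time: 1.77
eef_pos: [0.5012, 0.0004, 0.231]
tcp_rot: [0.987, 0.159, -0.0, -0.0]
contact_force: [-0.1, 0.5, 0.2]
opening: 1.001
finger_force: 0.0
```

Emit:
move_arm:
  moves:
    - [1,[0,-0.024,0],[0,0,0]]
    - [1,[0,-0.024,0],[0,0,0]]
    - [1,[0,-0.024,0],[0,0,0]]
    - [1,[0,-0.024,0],[0,0,0]]
    - [1,[0,-0.024,0],[0,0,0]]
    - [1,[0,-0.024,0],[0,0,0]]
    - [1,[0,-0.024,0],[0,0,0]]
    - [1,[0,-0.022,0],[0,0,0]]
    - [1,[0,0,0],[0,0,0]]
    - [1,[0,0,0],[0,0,0]]

```text
time: 2.6
eef_pos: [0.4416, 0.1796, 0.2309]
tcp_rot: [0.987, 0.16, -0.0, 0.0]
contact_force: [-0.5, -0.3, -0.1]
opening: 1.0
finger_force: 0.0
```

Emit:
move_arm:
  moves:
    - [1,[-0.0029,-0.016,0.0],[0,0,-0.016]]
    - [1,[0,0,0.02],[0,0,0]]
    - [1,[0,0,0.02],[0,0,0]]
    - [1,[0,0,0.02],[0,0,0]]
    - [1,[0,0,0.02],[0,0,0]]
    - [1,[0,0,0.02],[0,0,0]]
    - [1,[0,0,0.02],[0,0,0]]
    - [1,[0,0,0.01],[0,0,0]]
    - [1,[0,0,0],[0,0,0]]
    - [1,[0,0,0],[0,0,0]]

```text
time: 3.43
eef_pos: [0.4345, 0.1928, 0.1012]
tcp_rot: [0.986, 0.167, -0.0, 0.0]
contact_force: [1.3, -0.6, -0.1]
opening: 0.998
finger_force: 0.0
```

Run:
```python
from h import *
s=get_state();print(s['eef_pos'],s['tcp_rot'])
out=[]
for n,(u0,v0,w,h) in(("top",(285,180,50,50)),("side",(290,160,70,80))):
    im=read_camera(n)[:,:,::-1];cv2.imwrite(f"pics/{n}1.png",im)
    k=8 if n=="top" else 7
    a=cv2.resize(im[v0:v0+h,u0:u0+w],None,fx=k,fy=k,interpolation=cv2.INTER_CUBIC)
    px=(proj(n,np.vstack([tw([.4298,.1925,.3364],[(.066,0,.058),(0,0,.058),(-.066,0,.058)]),s['eef_pos']]))+.5-[u0,v0])*k
    for p in px:cv2.circle(a,tuple(int(z) for z in p),2,(0,255,0),-1)
    out.append(np.vstack([a,np.zeros((560-a.shape[0],a.shape[1],3),np.uint8)])[:, :400])if n=="top" else out.append(a)
W=np.hstack(out);print(W.shape);cv2.imwrite("pics/v2.png",cv2.resize(W,(800,500)))
```

```text
[0.434513   0.19276176 0.10120883] [ 9.86010887e-01  1.66680238e-01 -4.70944966e-04  8.94572539e-05]
(560, 890, 3)
```

View pics/v2.png

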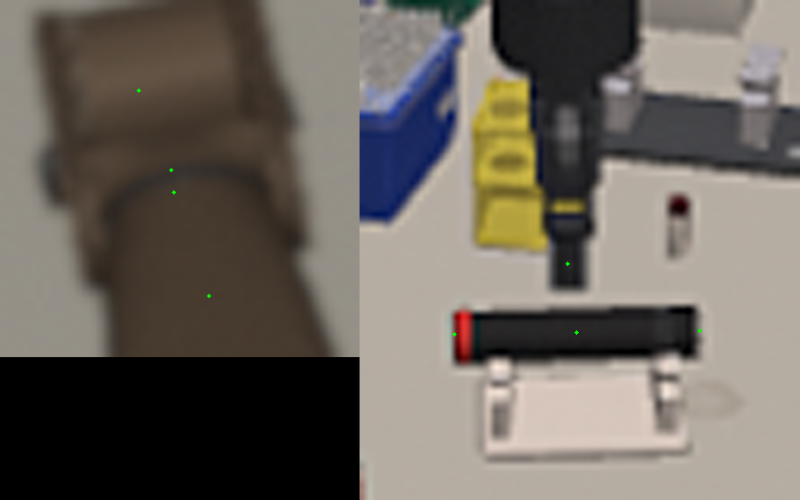

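The side view shows the fingers at (568,265), over the tube's middle at (576,332), as planned. I'll descend and then close gently.

Emit:
move_arm:
  moves:
    - [1,[0,0,0.016],[0,0,0]]
    - [1,[0,0,0.016],[0,0,0]]
    - [1,[0,0,0.012],[0,0,0]]
    - [1,[0,0,0.01],[0,0,0]]
    - [1,[0,0,0.01],[0,0,0]]
    - [1,[0,0,0],[0,0,0]]
    - [1,[0,0,0],[0,0,0]]
    - [0.6,[0,0,0],[0,0,0]]
    - [0.5,[0,0,0],[0,0,0]]
    - [0.45,[0,0,0],[0,0,0]]
  grip_force: 25

```text
time: 4.37
eef_pos: [0.435, 0.1936, 0.0382]
tcp_rot: [0.986, 0.167, 0.001, -0.0]
contact_force: [0.0, 0.0, 0.6]
opening: 0.605
finger_force: 0.0
```

Emit:
move_arm:
  moves:
    - [0.43,[0,0,0],[0,0,0]]
    - [0.41,[0,0,0],[0,0,0]]
    - [0.4,[0,0,0],[0,0,0]]
    - [0.39,[0,0,0],[0,0,0]]
    - [0.38,[0,0,0],[0,0,0]]
    - [0.37,[0,0,0],[0,0,0]]
    - [0.36,[0,0,0],[0,0,0]]
    - [0.35,[0,0,0],[0,0,0]]
    - [0.34,[0,0,0],[0,0,0]]
    - [0.33,[0,0,0],[0,0,0]]

```text
time: 5.2
eef_pos: [0.4343, 0.1937, 0.0375]
tcp_rot: [0.986, 0.167, -0.0, -0.0]
contact_force: [-1.7, 2.1, 2.6]
opening: 0.347
finger_force: 24.5
```

Emit:
move_arm:
  moves:
    - [0.2,[0,0,0],[0,0,0]]
    - [0.2,[0,0,0],[0,0,0]]
    - [0.2,[0,0,-0.005],[0,0,0]]
    - [0.2,[0,0,-0.01],[0,0,0]]
    - [0.2,[0,0,-0.02],[0,0,0]]
    - [0.2,[0,0,-0.025],[0,0,0]]
    - [0.2,[0,0,-0.03],[0,0,0]]
    - [0.2,[0,0,-0.03],[0,0,0]]
    - [0.2,[0,0,-0.02],[0,0,0]]
    - [0.2,[0,0,0],[0,0,0]]
  grip_force: 50

```text
time: 6.03
eef_pos: [0.4376, 0.1937, 0.1833]
tcp_rot: [0.986, 0.167, 0.006, 0.0]
contact_force: [0.7, 0.6, -1.5]
opening: 0.336
finger_force: 49.4
```

Emit:
move_arm:
  moves:
    - [0.2,[-0.0007,0.0156,0],[0,0,0]]
    - [0.2,[-0.0014,0.0313,0],[0,0,0]]
    - [0.2,[-0.0014,0.0313,0],[0,0,0]]
    - [0.2,[-0.0014,0.0313,0],[0,0,0]]
    - [0.2,[-0.0014,0.0313,0],[0,0,0]]
    - [0.2,[-0.0007,0.0157,0],[0,0,0]]
    - [0.2,[-0.0149,0.0274,0],[0,0,0]]
    - [0.2,[-0.0149,0.0274,0],[0,0,0]]
    - [0.2,[-0.0149,0.0274,0],[0,0,0]]
    - [0.2,[-0.0149,0.0274,0],[0,0,0]]

```text
time: 6.87
eef_pos: [0.4577, -0.081, 0.1755]
tcp_rot: [0.986, 0.167, -0.001, -0.0]
contact_force: [0.2, -0.4, -1.8]
opening: 0.334
finger_force: 49.7
```

Emit:
move_arm:
  moves:
    - [0.2,[-0.0149,0.0274,0],[0,0,0]]
    - [0.2,[-0.0099,0.0182,0],[0,0,0]]
    - [0.2,[-0.005,0.0092,0],[0,0,0]]
    - [0.2,[0,0,0],[0,0,0.05]]
    - [0.2,[0,0,0],[0,0,0.05]]
    - [0.2,[0,0,0],[0,0,0.05]]
    - [0.2,[0,0,0],[0,0,0.05]]
    - [0.2,[0,0,0],[0,0,0.048]]
    - [0.2,[0,0,0],[0,0,0]]
    - [0.2,[0,0,0],[0,0,0]]

```text
time: 7.7
eef_pos: [0.4486, -0.1407, 0.1763]
tcp_rot: [0.999, 0.045, -0.001, -0.001]
contact_force: [0.2, -0.1, -1.6]
opening: 0.338
finger_force: 49.8
```

```bash
cat > look.py <<'E'
from h import *
import sys
nm,u0,v0,w,h=sys.argv[1],*map(int,sys.argv[2:6])
s=get_state();print(s['time'],s['eef_pos'],s['tcp_rot'],s['contact_force'],s['wrist_torque'])
im=read_camera("side")[:,:,::-1];k=7
a=cv2.resize(im[v0:v0+h,u0:u0+w],None,fx=k,fy=k,interpolation=cv2.INTER_CUBIC)
a_=2*np.arctan2(s['tcp_rot'][1],s['tcp_rot'][0]);u=np.array([np.cos(a_),np.sin(a_),0])
c=s['eef_pos']+[0,0,.0205]-.0046*u;print('lens c',c,'yaw',a_)
px=(proj("side",[c-.066*u,c,c+.066*u])+.5-[u0,v0])*k
for p in px:cv2.circle(a,tuple(int(z) for z in p),2,(0,255,0),-1)
cv2.imwrite(f"pics/{nm}.png",a)
E
python3 look.py c1 300 120 100 80
```

```text
7.7 [ 0.44860222 -0.140735    0.17629738] [ 9.99003003e-01  4.46338800e-02 -7.48448120e-04 -5.05832200e-04] [ 0.21320172 -0.09722545 -1.57509019] [-0.04202351  0.03213205  0.06461729]
lens c [ 0.44402055 -0.14114522  0.19679738] yaw 0.08929746266634446
```

View pics/c1.png

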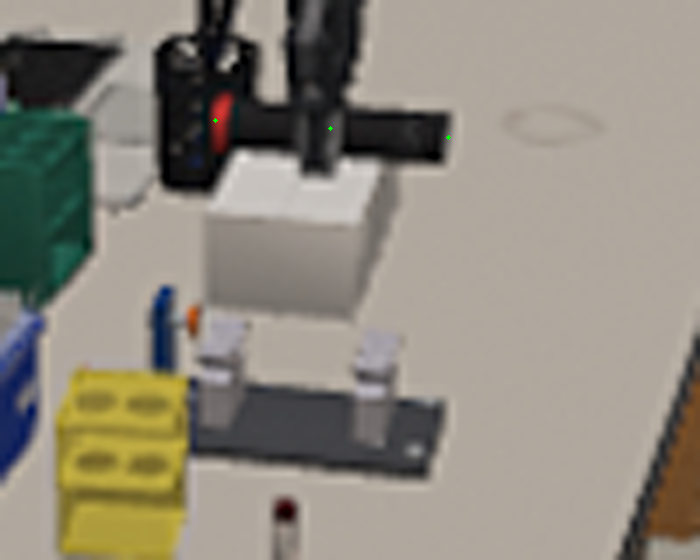

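Emit:
move_arm:
  moves:
    - [0.2,[0.003,0.0008,0.008],[0,0,0]]
    - [0.2,[0,0,0.017],[0,0,0]]
    - [0.2,[0,0,0.02],[0,0,0]]
    - [0.2,[0,0,0.02],[0,0,0]]
    - [0.2,[0,0,0.017],[0,0,0]]
    - [0.2,[0,0,0.012],[0,0,0]]
    - [0.2,[0,0,0.008],[0,0,0]]
    - [0.2,[0,0,0.004],[0,0,0]]
    - [0.2,[0,0,0],[0,0,0]]
    - [0.2,[0,0,0],[0,0,0]]

```text
time: 8.58
eef_pos: [0.4526, -0.1421, 0.0717]
tcp_rot: [0.999, 0.044, 0.0, 0.0]
contact_force: [1.0, 1.0, -1.7]
opening: 0.332
finger_force: 49.8
```

```bash
python3 look.py c2 300 140 80 80
```

```text
8.5833 [ 0.45257534 -0.14208933  0.07166469] [9.99031340e-01 4.40028391e-02 3.05171403e-04 1.94632121e-04] [ 1.02703749  0.95138537 -1.71995454] [-0.01258967 -0.038267    0.03173886]
lens c [ 0.44799316 -0.14249376  0.09216469] yaw 0.08803410889409456
```

View pics/c2.png

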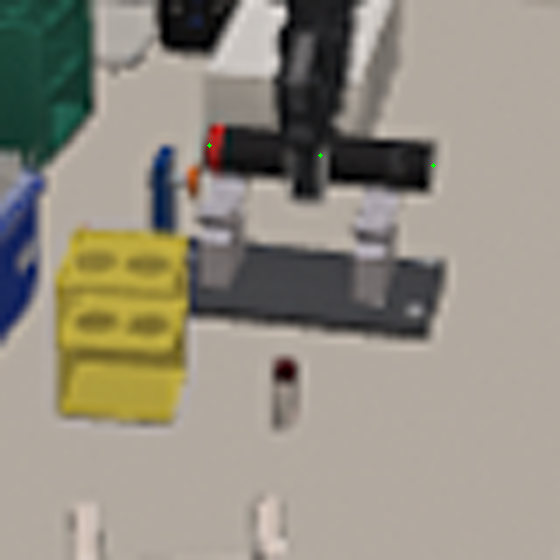

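The red end is near x=209 and the pad face near x=200, so only about 5 mm of clearance. I'll back off 3 mm and lower.

Emit:
move_arm:
  moves:
    - [0.2,[-0.003,0,0],[0,0,0]]
    - [0.2,[0,0,0.003],[0,0,0]]
    - [0.2,[0,0,0.003],[0,0,0]]
    - [0.2,[0,0,0.003],[0,0,0]]
    - [0.2,[0,0,0.002],[0,0,0]]
    - [0.2,[0,0,0.002],[0,0,0]]
    - [0.2,[0,0,0.001],[0,0,0]]
    - [0.2,[0,0,0.001],[0,0,0]]
    - [0.2,[0,0,0],[0,0,0]]
    - [0.2,[0,0,0],[0,0,0]]

```text
time: 9.47
eef_pos: [0.4492, -0.1422, 0.0563]
tcp_rot: [0.999, 0.044, -0.0, -0.0]
contact_force: [-0.4, 0.4, -1.7]
opening: 0.333
finger_force: 49.8
```

Emit:
move_arm:
  moves:
    - [0.2,[0,0,0.0007],[0,0,0]]
    - [0.2,[0,0,0.0007],[0,0,0]]
    - [0.2,[0,0,0.0007],[0,0,0]]
    - [0.2,[0,0,0.0007],[0,0,0]]
    - [0.2,[0,0,0.0007],[0,0,0]]
    - [0.2,[0,0,0.0005],[0,0,0]]
    - [0.2,[0,0,0.0],[0,0,0]]
    - [0.2,[0,0,0.0],[0,0,0]]
    - [0.2,[0,0,0],[0,0,0]]
    - [0.2,[0,0,0],[0,0,0]]

```text
time: 10.3
eef_pos: [0.4492, -0.1422, 0.0524]
tcp_rot: [0.999, 0.044, 0.0, 0.0]
contact_force: [-0.3, -0.5, -2.1]
opening: 0.337
finger_force: 49.8
```

Next, 2 mm more in small steps.

Emit:
move_arm:
  moves:
    - [0.2,[0,0,0.0005],[0,0,0]]
    - [0.2,[0,0,0.0],[0,0,0]]
    - [0.2,[0,0,0.0005],[0,0,0]]
    - [0.2,[0,0,0.0],[0,0,0]]
    - [0.2,[0,0,0.0005],[0,0,0]]
    - [0.2,[0,0,0.0],[0,0,0]]
    - [0.2,[0,0,0.0],[0,0,0]]
    - [0.2,[0,0,0.0],[0,0,0]]
    - [0.2,[0,0,0],[0,0,0]]
    - [0.2,[0,0,0],[0,0,0]]

```text
time: 11.13
eef_pos: [0.4492, -0.1422, 0.0509]
tcp_rot: [0.999, 0.044, 0.0, 0.0]
contact_force: [-0.1, -0.4, -2.2]
opening: 0.336
finger_force: 49.8
```

Emit:
move_arm:
  moves:
    - [0.2,[0,0,0.0005],[0,0,0]]
    - [0.2,[0,0,0.0],[0,0,0]]
    - [0.2,[0,0,0.0],[0,0,0]]
    - [0.2,[0,0,0.0],[0,0,0]]
    - [0.2,[0,0,0.0],[0,0,0]]
    - [0.2,[0,0,0.0],[0,0,0]]
    - [0.2,[0,0,0.0],[0,0,0]]
    - [0.2,[0,0,0.0],[0,0,0]]
    - [0.2,[0,0,0],[0,0,0]]
    - [0.2,[0,0,0],[0,0,0]]

```text
time: 11.97
eef_pos: [0.4491, -0.1422, 0.0503]
tcp_rot: [0.999, 0.044, -0.0, -0.0]
contact_force: [-0.3, -0.1, -1.7]
opening: 0.331
finger_force: 49.8
```

```bash
python3 -c "
from plant import *
s=get_state();print(s['eef_pos'],s['contact_force'],s['wrist_torque'])"
```

```text
[ 0.44914115 -0.14215486  0.05030252] [-0.2975788  -0.14837992 -1.72280711] [ 0.02325288 -0.04709064 -0.05063932]
```

Emit:
move_arm:
  moves:
    - [0.2,[0,0,0.0005],[0,0,0]]
    - [0.2,[0,0,0.0],[0,0,0]]
    - [0.2,[0,0,0.0],[0,0,0]]
    - [0.2,[0,0,0.0005],[0,0,0]]
    - [0.2,[0,0,0.0],[0,0,0]]
    - [0.2,[0,0,0.0],[0,0,0]]
    - [0.2,[0,0,0.0],[0,0,0]]
    - [0.2,[0,0,0.0],[0,0,0]]
    - [0.2,[0,0,0],[0,0,0]]
    - [0.2,[0,0,0],[0,0,0]]

```text
time: 12.8
eef_pos: [0.4494, -0.1423, 0.0497]
tcp_rot: [0.999, 0.044, 0.0, 0.0]
contact_force: [-1.0, 1.8, 4.8]
opening: 0.334
finger_force: 50.0
```

Emit:
move_arm:
  moves:
    - [0.2,[0,0,0.0005],[0,0,0]]
    - [0.2,[0,0,0.0],[0,0,0]]
    - [0.2,[0,0,0.0],[0,0,0]]
    - [0.2,[0,0,0.0],[0,0,0]]
    - [0.2,[0,0,0.0],[0,0,0]]
    - [0.2,[0,0,0.0],[0,0,0]]
    - [0.2,[0,0,0.0],[0,0,0]]
    - [0.2,[0,0,0.0],[0,0,0]]
    - [0.2,[0,0,0],[0,0,0]]
    - [0.2,[0,0,0],[0,0,0]]

```text
time: 13.63
eef_pos: [0.4496, -0.1423, 0.0496]
tcp_rot: [0.999, 0.044, 0.0, 0.0]
contact_force: [-2.9, 1.0, 7.1]
opening: 0.335
finger_force: 50.3
```

```bash
python3 -c "
from plant import *
s=get_state();print(s['eef_pos'],s['contact_force'],s['wrist_torque'])"
```

```text
[ 0.44955197 -0.14230977  0.04958576] [-2.88173758  1.03630639  7.11113894] [ 0.17310131  0.33949797 -0.32340469]
```

The tube made contact at z≈0.0497, as predicted. I'll ease the load, lower the grip force and start sliding.

Emit:
move_arm:
  moves:
    - [0.2,[0,0,-0.0003],[0,0,0]]
    - [0.2,[0,0,0],[0,0,0]]
    - [0.2,[0.0005,0,0.0],[0,0,0]]
    - [0.2,[0.0005,0,0.0],[0,0,0]]
    - [0.2,[0.0005,0,0.0],[0,0,0]]
    - [0.2,[0.0005,0,0.0],[0,0,0]]
    - [0.2,[0.0005,0,0.0],[0,0,0]]
    - [0.2,[0.0005,0,0.0],[0,0,0]]
    - [0.2,[0,0,0],[0,0,0]]
    - [0.2,[0,0,0],[0,0,0]]
  grip_force: 25

```text
time: 14.47
eef_pos: [0.452, -0.142, 0.0496]
tcp_rot: [0.999, 0.044, -0.0, -0.0]
contact_force: [-4.2, 0.7, 6.9]
opening: 0.334
finger_force: 50.1
```

```bash
cat > st.py <<'E'
from plant import *
import numpy as np
s=get_state();f=s['contact_force'];u=np.array([np.cos(.088),np.sin(.088)])
print(s['time'],s['eef_pos'].round(5),'F',f.round(2),'along',(f[:2]@u).round(2),'lat',(f[1]*u[0]-f[0]*u[1]).round(2),'M',s['wrist_torque'].round(3))
E
python3 st.py
```

```text
14.4667 [ 0.45198 -0.14204  0.04955] F [-4.17  0.71  6.87] along -4.09 lat 1.07 M [ 0.07   0.528 -0.28 ]
```

Emit:
move_arm:
  moves:
    - [0.2,[0,0,-0.0004],[0,0,0]]
    - [0.2,[0,0,0],[0,0,0]]
    - [0.2,[0.0003,0,0.0],[0,0,0]]
    - [0.2,[0.0003,0,0.0],[0,0,0]]
    - [0.2,[0.0003,0,0.0],[0,0,0]]
    - [0.2,[0.0003,0,0.0],[0,0,0]]
    - [0.2,[0.0003,0,0.0],[0,0,0]]
    - [0.2,[0,0,0.0],[0,0,0]]
    - [0.2,[0,0,0],[0,0,0]]
    - [0.2,[0,0,0],[0,0,0]]

```text
time: 15.3
eef_pos: [0.4535, -0.1418, 0.0496]
tcp_rot: [0.999, 0.044, -0.0, -0.0]
contact_force: [-2.7, 0.0, 4.9]
opening: 0.333
finger_force: 49.9
```

```bash
python3 st.py
```

```text
15.3 [ 0.45349 -0.14184  0.04958] F [-2.75  0.03  4.88] along -2.73 lat 0.27 M [ 0.058  0.414 -0.31 ]
```

Emit:
move_arm:
  moves:
    - [0.2,[0.0003,0,-0.0003],[0,0,0]]
    - [0.2,[0.0003,0,0],[0,0,0]]
    - [0.2,[0.0003,0,0.0],[0,0,0]]
    - [0.2,[0.0003,0,0.0],[0,0,0]]
    - [0.2,[0.0003,0,0.0],[0,0,0]]
    - [0.2,[0.0003,0,0.0],[0,0,0]]
    - [0.2,[0.0002,0,0.0],[0,0,0]]
    - [0.2,[0,0,0.0],[0,0,0]]
    - [0.2,[0,0,0],[0,0,0]]
    - [0.2,[0,0,0],[0,0,0]]

```text
time: 16.13
eef_pos: [0.4557, -0.1416, 0.0497]
tcp_rot: [0.999, 0.044, 0.0, 0.0]
contact_force: [-1.0, -0.1, 1.8]
opening: 0.335
finger_force: 49.8
```

```bash
python3 st.py
```

```text
16.1333 [ 0.45566 -0.14161  0.04974] F [-1.03 -0.14  1.81] along -1.03 lat -0.05 M [-0.075  0.183 -0.187]
```

Emit:
move_arm:
  moves:
    - [0.2,[0.0003,0,0],[0,0,0]]
    - [0.2,[0.0003,0,0],[0,0,0]]
    - [0.2,[0.0003,0,0.0],[0,0,0]]
    - [0.2,[0.0003,0,0.0],[0,0,0]]
    - [0.2,[0.0003,0,0.0],[0,0,0]]
    - [0.2,[0,0,0.0],[0,0,0]]
    - [0.2,[0,0,0.0],[0,0,0]]
    - [0.2,[0,0,0.0],[0,0,0]]
    - [0.2,[0,0,0],[0,0,0]]
    - [0.2,[0,0,0],[0,0,0]]

```text
time: 16.97
eef_pos: [0.4572, -0.1414, 0.0498]
tcp_rot: [0.999, 0.044, 0.0, -0.0]
contact_force: [-0.7, 0.5, 0.1]
opening: 0.339
finger_force: 49.7
```

```bash
python3 st.py
```

```text
16.9667 [ 0.45717 -0.14144  0.04979] F [-0.7   0.54  0.14] along -0.65 lat 0.6 M [-0.033  0.044 -0.141]
```

Emit:
move_arm:
  moves:
    - [0.2,[0.0003,0,0],[0,0,0]]
    - [0.2,[0.0003,0,0],[0,0,0]]
    - [0.2,[0.0003,0,0.0],[0,0,0]]
    - [0.2,[0.0003,0,0.0],[0,0,0]]
    - [0.2,[0.0003,0,0.0],[0,0,0]]
    - [0.2,[0,0,0.0],[0,0,0]]
    - [0.2,[0,0,0.0],[0,0,0]]
    - [0.2,[0,0,0.0],[0,0,0]]
    - [0.2,[0,0,0],[0,0,0]]
    - [0.2,[0,0,0],[0,0,0]]

```text
time: 17.8
eef_pos: [0.4586, -0.1413, 0.0498]
tcp_rot: [0.999, 0.044, 0.0, -0.0]
contact_force: [-0.5, 0.2, 1.2]
opening: 0.336
finger_force: 49.7
```

```bash
python3 st.py
```

```text
17.8 [ 0.45865 -0.14129  0.04979] F [-0.5   0.23  1.18] along -0.48 lat 0.27 M [-0.041  0.018 -0.168]
```

Emit:
move_arm:
  moves:
    - [0.2,[0.0003,0,0],[0,0,0]]
    - [0.2,[0.0003,0,0],[0,0,0]]
    - [0.2,[0.0003,0,0.0],[0,0,0]]
    - [0.2,[0.0003,0,0.0],[0,0,0]]
    - [0.2,[0.0003,0,0.0],[0,0,0]]
    - [0.2,[0,0,0.0],[0,0,0]]
    - [0.2,[0,0,0.0],[0,0,0]]
    - [0.2,[0,0,0.0],[0,0,0]]
    - [0.2,[0,0,0],[0,0,0]]
    - [0.2,[0,0,0],[0,0,0]]

```text
time: 18.63
eef_pos: [0.4594, -0.1412, 0.0497]
tcp_rot: [0.999, 0.044, -0.001, -0.0]
contact_force: [-5.2, -1.3, 3.1]
opening: 0.335
finger_force: 49.8
```

```bash
python3 st.py
```

```text
18.6333 [ 0.45941 -0.14119  0.04974] F [-5.16 -1.32  3.09] along -5.26 lat -0.86 M [-0.187  0.72  -0.164]
```

Touched the pad. I'll increase the push gradually.

Emit:
move_arm:
  moves:
    - [0.2,[0.0003,0,-0.0001],[0,0,0]]
    - [0.2,[0.0003,0,-0.0001],[0,0,0]]
    - [0.2,[0.0002,0,0.0],[0,0,0]]
    - [0.2,[0,0,0.0],[0,0,0]]
    - [0.2,[0,0,0.0],[0,0,0]]
    - [0.2,[0,0,0.0],[0,0,0]]
    - [0.2,[0,0,0.0],[0,0,0]]
    - [0.2,[0,0,0.0],[0,0,0]]
    - [0.2,[0,0,0],[0,0,0]]
    - [0.2,[0,0,0],[0,0,0]]

```text
time: 19.47
eef_pos: [0.4596, -0.1411, 0.0497]
tcp_rot: [0.999, 0.044, -0.002, -0.0]
contact_force: [-6.7, -1.3, 4.1]
opening: 0.335
finger_force: 49.8
```

```bash
python3 st.py
```

```text
19.4667 [ 0.45961 -0.14112  0.04973] F [-6.75 -1.34  4.08] along -6.84 lat -0.74 M [-0.302  0.944 -0.209]
```

Emit:
move_arm:
  moves:
    - [0.2,[0.0003,0,-0.0002],[0,0,0]]
    - [0.2,[0.0003,0,-0.0001],[0,0,0]]
    - [0.2,[0.0003,0,0.0],[0,0,0]]
    - [0.2,[0.0003,0,0.0],[0,0,0]]
    - [0.2,[0.0003,0,0.0],[0,0,0]]
    - [0.2,[0,0,0.0],[0,0,0]]
    - [0.2,[0,0,0.0],[0,0,0]]
    - [0.2,[0,0,0.0],[0,0,0]]
    - [0.2,[0,0,0],[0,0,0]]
    - [0.2,[0,0,0],[0,0,0]]

```text
time: 20.3
eef_pos: [0.4601, -0.1411, 0.0497]
tcp_rot: [0.999, 0.044, -0.003, -0.0]
contact_force: [-10.1, -2.3, 4.7]
opening: 0.335
finger_force: 49.9
```

```bash
python3 st.py
```

```text
20.3 [ 0.46006 -0.14108  0.0497 ] F [-10.05  -2.31   4.7 ] along -10.22 lat -1.42 M [-0.398  1.316 -0.268]
```

Emit:
move_arm:
  moves:
    - [0.2,[0.0003,0,-0.0002],[0,0,0]]
    - [0.2,[0.0002,0,-0.0001],[0,0,0]]
    - [0.2,[0,0,0.0],[0,0,0]]
    - [0.2,[0,0,0.0],[0,0,0]]
    - [0.2,[0,0,0.0],[0,0,0]]
    - [0.2,[0,0,0.0],[0,0,0]]
    - [0.2,[0,0,0.0],[0,0,0]]
    - [0.2,[0,0,0.0],[0,0,0]]
    - [0.2,[0,0,0],[0,0,0]]
    - [0.2,[0,0,0],[0,0,0]]

```text
time: 21.13
eef_pos: [0.4601, -0.141, 0.0497]
tcp_rot: [0.999, 0.044, -0.004, -0.0]
contact_force: [-10.5, -3.9, 4.2]
opening: 0.335
finger_force: 49.9
```

```bash
python3 st.py
```

```text
21.1333 [ 0.46015 -0.14102  0.04969] F [-10.46  -3.93   4.2 ] along -10.76 lat -2.99 M [-0.581  1.429 -0.279]
```

Emit:
move_arm:
  moves:
    - [0.2,[0.0003,0.0003,-0.0001],[0,0,0]]
    - [0.2,[0.0003,0.0003,-0.0001],[0,0,0]]
    - [0.2,[0,0,0.0],[0,0,0]]
    - [0.2,[0,0,0.0],[0,0,0]]
    - [0.2,[0,0,0.0],[0,0,0]]
    - [0.2,[0,0,0.0],[0,0,0]]
    - [0.2,[0,0,0.0],[0,0,0]]
    - [0.2,[0,0,0.0],[0,0,0]]
    - [0.2,[0,0,0],[0,0,0]]
    - [0.2,[0,0,0],[0,0,0]]

```text
time: 21.97
eef_pos: [0.4603, -0.141, 0.0497]
tcp_rot: [0.999, 0.044, -0.004, -0.001]
contact_force: [-12.1, -1.3, 4.6]
opening: 0.336
finger_force: 50.0
```

```bash
python3 st.py
```

```text
21.9667 [ 0.46027 -0.14101  0.04972] F [-12.09  -1.32   4.56] along -12.16 lat -0.25 M [-0.325  1.604 -0.245]
```

About 10 N on the pad. I'll hold a little longer, then ease back slowly so the spring can't kick the tube away.

Emit:
move_arm:
  moves:
    - [0.2,[0,0,0],[0,0,0]]
    - [0.2,[0,0,0],[0,0,0]]
    - [0.2,[0,0,0.0],[0,0,0]]
    - [0.2,[0,0,0.0],[0,0,0]]
    - [0.2,[-0.0003,0,0.0],[0,0,0]]
    - [0.2,[-0.0003,0,0.0],[0,0,0]]
    - [0.2,[-0.0003,0,0.0],[0,0,0]]
    - [0.2,[-0.0003,0,0.0],[0,0,0]]
    - [0.2,[-0.0003,0,0],[0,0,0]]
    - [0.2,[0,0,0],[0,0,0]]

```text
time: 22.8
eef_pos: [0.46, -0.1411, 0.0498]
tcp_rot: [0.999, 0.044, -0.003, -0.001]
contact_force: [-6.7, -0.9, 1.9]
opening: 0.34
finger_force: 49.8
```

```bash
python3 st.py
```

```text
22.8 [ 0.46    -0.14111  0.0498 ] F [-6.74 -0.95  1.87] along -6.8 lat -0.35 M [-0.2    0.92  -0.144]
```

Emit:
move_arm:
  moves:
    - [0.2,[-0.0002,0,0],[0,0,0]]
    - [0.2,[-0.0002,0,0],[0,0,0]]
    - [0.2,[-0.0002,0,0.0],[0,0,0]]
    - [0.2,[-0.0002,0,0.0],[0,0,0]]
    - [0.2,[0,0,0.0],[0,0,0]]
    - [0.2,[0,0,0.0],[0,0,0]]
    - [0.2,[0,0,0.0],[0,0,0]]
    - [0.2,[0,0,0.0],[0,0,0]]
    - [0.2,[0,0,0],[0,0,0]]
    - [0.2,[0,0,0],[0,0,0]]

```text
time: 23.63
eef_pos: [0.4597, -0.1412, 0.0498]
tcp_rot: [0.999, 0.044, -0.002, -0.001]
contact_force: [-5.0, -0.9, 0.6]
opening: 0.337
finger_force: 49.7
```

```bash
python3 st.py
```

```text
23.6333 [ 0.45967 -0.14116  0.04982] F [-5.   -0.9   0.59] along -5.06 lat -0.45 M [-0.157  0.699 -0.164]
```

Emit:
move_arm:
  moves:
    - [0.2,[-0.0002,0,0.0001],[0,0,0]]
    - [0.2,[-0.0002,0,0.0001],[0,0,0]]
    - [0.2,[-0.0002,0,0.0],[0,0,0]]
    - [0.2,[-0.0002,0,0.0],[0,0,0]]
    - [0.2,[-0.0002,0,0.0],[0,0,0]]
    - [0.2,[0,0,0.0],[0,0,0]]
    - [0.2,[0,0,0.0],[0,0,0]]
    - [0.2,[0,0,0.0],[0,0,0]]
    - [0.2,[0,0,0],[0,0,0]]
    - [0.2,[0,0,0],[0,0,0]]

```text
time: 24.47
eef_pos: [0.4596, -0.1414, 0.0501]
tcp_rot: [0.999, 0.044, -0.001, -0.0]
contact_force: [-4.9, 1.0, -2.1]
opening: 0.338
finger_force: 49.7
```

```bash
python3 st.py
```

```text
24.4667 [ 0.45962 -0.14141  0.05012] F [-4.91  1.03 -2.09] along -4.8 lat 1.45 M [0.09  0.813 0.036]
```

Emit:
move_arm:
  moves:
    - [0.2,[-0.0002,0,0.0002],[0,0,0]]
    - [0.2,[-0.0002,0,0.0002],[0,0,0]]
    - [0.2,[-0.0002,0,0.0002],[0,0,0]]
    - [0.2,[-0.0002,0,0.0],[0,0,0]]
    - [0.2,[0,0,0.0],[0,0,0]]
    - [0.2,[0,0,0.0],[0,0,0]]
    - [0.2,[0,0,0.0],[0,0,0]]
    - [0.2,[0,0,0.0],[0,0,0]]
    - [0.2,[0,0,0],[0,0,0]]
    - [0.2,[0,0,0],[0,0,0]]

```text
time: 25.3
eef_pos: [0.4595, -0.1415, 0.05]
tcp_rot: [0.999, 0.044, -0.0, -0.0]
contact_force: [-4.7, 2.8, -0.9]
opening: 0.333
finger_force: 49.8
```

```bash
python3 st.py
```

```text
25.3 [ 0.45949 -0.14146  0.05002] F [-4.72  2.8  -0.94] along -4.46 lat 3.21 M [0.486 0.664 0.047]
```

Emit:
move_arm:
  moves:
    - [0.2,[-0.0002,-0.0002,0.0001],[0,0,0]]
    - [0.2,[-0.0002,-0.0002,0.0001],[0,0,0]]
    - [0.2,[-0.0002,-0.0001,0.0001],[0,0,0]]
    - [0.2,[-0.0002,0,0.0],[0,0,0]]
    - [0.2,[0,0,0.0],[0,0,0]]
    - [0.2,[0,0,0.0],[0,0,0]]
    - [0.2,[0,0,0.0],[0,0,0]]
    - [0.2,[0,0,0.0],[0,0,0]]
    - [0.2,[0,0,0],[0,0,0]]
    - [0.2,[0,0,0],[0,0,0]]

```text
time: 26.13
eef_pos: [0.4591, -0.1416, 0.05]
tcp_rot: [0.999, 0.044, 0.001, 0.0]
contact_force: [-1.8, 2.8, 1.6]
opening: 0.335
finger_force: 49.8
```

```bash
python3 st.py
```

```text
26.1333 [ 0.45909 -0.14164  0.05004] F [-1.8   2.81  1.59] along -1.54 lat 2.95 M [ 0.377  0.229 -0.009]
```

Emit:
move_arm:
  moves:
    - [0.2,[-0.0001,-0.0002,0.0],[0,0,0]]
    - [0.2,[-0.0001,-0.0002,0.0],[0,0,0]]
    - [0.2,[0,-0.0002,0.0],[0,0,0]]
    - [0.2,[0,-0.0001,0.0],[0,0,0]]
    - [0.2,[0,0,0.0],[0,0,0]]
    - [0.2,[0,0,0.0],[0,0,0]]
    - [0.2,[0,0,0.0],[0,0,0]]
    - [0.2,[0,0,0.0],[0,0,0]]
    - [0.2,[0,0,0],[0,0,0]]
    - [0.2,[0,0,0],[0,0,0]]

```text
time: 26.97
eef_pos: [0.4587, -0.1411, 0.05]
tcp_rot: [0.999, 0.044, 0.0, 0.0]
contact_force: [1.1, -1.7, -1.0]
opening: 0.334
finger_force: 49.7
```

```bash
python3 st.py
```

```text
26.9667 [ 0.45871 -0.14111  0.04996] F [ 1.14 -1.73 -1.01] along 0.99 lat -1.82 M [-0.283 -0.055 -0.097]
```

Emit:
move_arm:
  moves:
    - [0.2,[0.0001,0.0002,0.0001],[0,0,0]]
    - [0.2,[0.0001,0.0001,0.0001],[0,0,0]]
    - [0.2,[0.0001,0,0.0],[0,0,0]]
    - [0.2,[0,0,0.0],[0,0,0]]
    - [0.2,[0,0,0.0],[0,0,0]]
    - [0.2,[0,0,0.0],[0,0,0]]
    - [0.2,[0,0,0.0],[0,0,0]]
    - [0.2,[0,0,0.0],[0,0,0]]
    - [0.2,[0,0,0],[0,0,0]]
    - [0.2,[0,0,0],[0,0,0]]

```text
time: 27.8
eef_pos: [0.4588, -0.1411, 0.0498]
tcp_rot: [0.999, 0.044, 0.0, 0.0]
contact_force: [-1.3, -1.2, 5.7]
opening: 0.338
finger_force: 50.1
```

```bash
python3 st.py; python3 st.py
```

```text
27.8 [ 0.45882 -0.14113  0.04978] F [-1.25 -1.21  5.72] along -1.35 lat -1.1 M [-0.048  0.29  -0.188]
27.8 [ 0.45882 -0.14113  0.04978] F [-1.25 -1.21  5.72] along -1.35 lat -1.1 M [-0.048  0.29  -0.188]
```

Emit:
move_arm:
  moves:
    - [0.2,[0,0,-0.0002],[0,0,0]]
    - [0.2,[0,0,0],[0,0,0]]
    - [0.2,[0,0,0.0],[0,0,0]]
    - [0.2,[0,0,0.0],[0,0,0]]
    - [0.2,[0,0,0.0],[0,0,0]]
    - [0.2,[0,0,0.0],[0,0,0]]
    - [0.2,[0,0,0.0],[0,0,0]]
    - [0.2,[0,0,0.0],[0,0,0]]
    - [0.2,[0,0,0],[0,0,0]]
    - [0.2,[0,0,0],[0,0,0]]
  grip_force: 20

```text
time: 28.63
eef_pos: [0.4588, -0.1411, 0.0498]
tcp_rot: [0.999, 0.044, 0.0, 0.0]
contact_force: [-0.1, -2.0, 4.1]
opening: 0.339
finger_force: 50.0
```

```bash
python3 st.py
```

```text
28.6333 [ 0.45883 -0.14111  0.0498 ] F [-0.09 -1.96  4.09] along -0.26 lat -1.94 M [-0.226  0.129 -0.169]
```

Emit:
move_arm:
  moves:
    - [0.2,[0,0.0002,-0.0002],[0,0,0]]
    - [0.2,[0.0001,0,0],[0,0,0]]
    - [0.2,[0,0,0.0],[0,0,0]]
    - [0.2,[0,0,0.0],[0,0,0]]
    - [0.34,[0,0,0.0],[0,0,0]]
    - [0.35,[0,0,0.0],[0,0,0]]
    - [0.36,[0,0,0.0],[0,0,0]]
    - [0.37,[0,0,0.0],[0,0,0]]
    - [0.38,[0,0,0],[0,0,0]]
    - [0.39,[0,0,0],[0,0,0]]

```text
time: 29.47
eef_pos: [0.4584, -0.1408, 0.0495]
tcp_rot: [0.999, 0.044, -0.0, -0.0]
contact_force: [-0.3, 0.2, 0.7]
opening: 0.389
finger_force: 0.0
```

```bash
python3 look.py c3 310 155 70 50; python3 st.py
```

```text
29.4667 [ 0.45838783 -0.14083616  0.04952907] [ 9.99031072e-01  4.40059476e-02 -4.97555479e-04 -3.82493381e-04] [-0.26425879  0.1587989   0.67999105] [-0.02485805 -0.00888175 -0.07304915]
lens c [ 0.45380565 -0.14124062  0.07002907] yaw 0.08804034360660647
29.5167 [ 0.45847 -0.1409   0.04958] F [-0.29 -1.06 -0.27] along -0.38 lat -1.03 M [-0.012  0.006 -0.006]
```

View pics/c3.png

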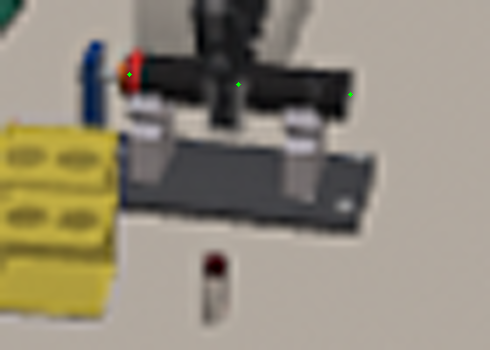

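The tube is seated in both V's with its red end at the orange pad (around 130,73). At release the arm was relaxed slightly backward, so I can't be sure it still touches the pad. I'll regrip softly in place and nudge it forward again, checking the force.

Emit:
move_arm:
  moves:
    - [0.39,[0,0.0004,-0.0002],[0,0,0]]
    - [0.39,[0,0,0],[0,0,0]]
    - [0.37,[0,0,0.0],[0,0,0]]
    - [0.36,[0,0,0.0],[0,0,0]]
    - [0.35,[0,0,0.0],[0,0,0]]
    - [0.34,[0,0,0.0],[0,0,0]]
    - [0.33,[0,0,0.0],[0,0,0]]
    - [0.32,[0,0,0.0],[0,0,0]]
    - [0.3,[0,0,0],[0,0,0]]
    - [0.3,[0,0,0],[0,0,0]]
  grip_force: 25

```text
time: 30.35
eef_pos: [0.4588, -0.1414, 0.0502]
tcp_rot: [0.999, 0.044, -0.0, -0.0]
contact_force: [-1.5, 2.1, 2.9]
opening: 0.342
finger_force: 24.6
```

```bash
python3 st.py
```

```text
30.35 [ 0.45881 -0.14136  0.05023] F [-1.52  2.05  2.95] along -1.33 lat 2.18 M [0.435 0.128 0.144]
```

Emit:
move_arm:
  moves:
    - [0.2,[0.0003,-0.0002,0],[0,0,0]]
    - [0.2,[0.0003,0,0],[0,0,0]]
    - [0.2,[0.0003,0,0.0],[0,0,0]]
    - [0.2,[0.0003,0,0.0],[0,0,0]]
    - [0.2,[0,0,0.0],[0,0,0]]
    - [0.2,[0,0,0.0],[0,0,0]]
    - [0.2,[0,0,0.0],[0,0,0]]
    - [0.2,[0,0,0.0],[0,0,0]]
    - [0.2,[0,0,0],[0,0,0]]
    - [0.2,[0,0,0],[0,0,0]]

```text
time: 31.18
eef_pos: [0.4591, -0.1413, 0.0502]
tcp_rot: [0.999, 0.044, -0.001, -0.0]
contact_force: [-4.4, 2.4, 5.9]
opening: 0.343
finger_force: 24.9
```

```bash
python3 st.py
```

```text
31.1833 [ 0.45914 -0.14133  0.05018] F [-4.38  2.38  5.89] along -4.16 lat 2.76 M [0.22  0.775 0.088]
```

Emit:
move_arm:
  moves:
    - [0.2,[0.0003,-0.0002,-0.0002],[0,0,0]]
    - [0.2,[0.0003,-0.0002,-0.0002],[0,0,0]]
    - [0.2,[0.0003,0,0.0],[0,0,0]]
    - [0.2,[0.0003,0,0.0],[0,0,0]]
    - [0.2,[0.0003,0,0.0],[0,0,0]]
    - [0.2,[0.0003,0,0.0],[0,0,0]]
    - [0.2,[0,0,0.0],[0,0,0]]
    - [0.2,[0,0,0.0],[0,0,0]]
    - [0.2,[0,0,0],[0,0,0]]
    - [0.2,[0,0,0],[0,0,0]]

```text
time: 32.02
eef_pos: [0.4597, -0.1413, 0.0502]
tcp_rot: [0.999, 0.044, -0.003, 0.0]
contact_force: [-7.8, -0.5, 6.0]
opening: 0.342
finger_force: 24.9
```

```bash
python3 st.py
```

```text
32.0167 [ 0.45973 -0.14127  0.05019] F [-7.8  -0.55  6.  ] along -7.82 lat 0.14 M [-0.176  1.147  0.077]
```

Emit:
move_arm:
  moves:
    - [0.2,[0.0003,0,-0.0002],[0,0,0]]
    - [0.2,[0.0003,0,-0.0002],[0,0,0]]
    - [0.2,[0.0003,0,-0.0001],[0,0,0]]
    - [0.2,[0.0003,0,0.0],[0,0,0]]
    - [0.2,[0.0003,0,0.0],[0,0,0]]
    - [0.2,[0.0003,0,0.0],[0,0,0]]
    - [0.2,[0,0,0.0],[0,0,0]]
    - [0.2,[0,0,0.0],[0,0,0]]
    - [0.2,[0,0,0],[0,0,0]]
    - [0.2,[0,0,0],[0,0,0]]

```text
time: 32.85
eef_pos: [0.4603, -0.1412, 0.0502]
tcp_rot: [0.999, 0.045, -0.005, 0.0]
contact_force: [-11.9, -3.7, 6.1]
opening: 0.339
finger_force: 24.9
```

```bash
python3 st.py
```

```text
32.85 [ 0.46026 -0.14119  0.05022] F [-11.92  -3.67   6.08] along -12.19 lat -2.61 M [-0.433  1.629  0.035]
```

Emit:
move_arm:
  moves:
    - [0.2,[0,0,0],[0,0,0]]
    - [0.2,[0,0,0],[0,0,0]]
    - [0.2,[0,0,0],[0,0,0]]
    - [0.2,[0,0,0.0],[0,0,0]]
    - [0.2,[0,0,0.0],[0,0,0]]
    - [0.2,[0,0,0.0],[0,0,0]]
    - [0.2,[-0.0003,0,0.0001],[0,0,0]]
    - [0.2,[-0.0003,0,0.0001],[0,0,0]]
    - [0.2,[-0.0003,0,0],[0,0,0]]
    - [0.2,[-0.0003,0,0],[0,0,0]]

```text
time: 33.68
eef_pos: [0.4603, -0.1412, 0.0502]
tcp_rot: [0.999, 0.044, -0.003, 0.0]
contact_force: [-6.5, -2.0, 5.0]
opening: 0.341
finger_force: 24.7
```

Emit:
move_arm:
  moves:
    - [0.2,[-0.0003,0.0001,0.0001],[0,0,0]]
    - [0.2,[-0.0003,0.0001,0.0001],[0,0,0]]
    - [0.2,[-0.0002,0,0],[0,0,0]]
    - [0.2,[-0.0002,0,0.0],[0,0,0]]
    - [0.2,[0,0,0.0],[0,0,0]]
    - [0.2,[0,0,0.0],[0,0,0]]
    - [0.2,[0,0,0],[0,0,0]]
    - [0.2,[0,0,0],[0,0,0]]
    - [0.2,[0,0,0],[0,0,0]]
    - [0.2,[0,0,0],[0,0,0]]

```text
time: 34.52
eef_pos: [0.4601, -0.1412, 0.0502]
tcp_rot: [0.999, 0.044, -0.002, 0.0]
contact_force: [-6.0, -0.0, 4.7]
opening: 0.344
finger_force: 24.8
```

```bash
python3 st.py
```

```text
34.5167 [ 0.46007 -0.14124  0.05025] F [-6.03 -0.04  4.75] along -6.01 lat 0.49 M [-0.028  0.804  0.027]
```

Emit:
move_arm:
  moves:
    - [0.2,[-0.0003,0,0],[0,0,0]]
    - [0.2,[-0.0003,0,0],[0,0,0]]
    - [0.2,[-0.0003,0,0],[0,0,0]]
    - [0.2,[-0.0003,0,0.0],[0,0,0]]
    - [0.2,[-0.0003,0,0.0],[0,0,0]]
    - [0.2,[0,0,0.0],[0,0,0]]
    - [0.2,[0,0,0],[0,0,0]]
    - [0.2,[0,0,0],[0,0,0]]
    - [0.2,[0,0,0],[0,0,0]]
    - [0.2,[0,0,0],[0,0,0]]

```text
time: 35.35
eef_pos: [0.4596, -0.1412, 0.0503]
tcp_rot: [0.999, 0.044, -0.0, 0.0]
contact_force: [-4.1, -2.3, -1.2]
opening: 0.343
finger_force: 24.7
```

```bash
python3 st.py
```

```text
35.35 [ 0.45963 -0.14117  0.05034] F [-4.13 -2.27 -1.23] along -4.32 lat -1.9 M [-0.412  0.664  0.022]
```

Emit:
move_arm:
  moves:
    - [0.2,[-0.0003,0.0002,0.0002],[0,0,0]]
    - [0.2,[-0.0003,0,0.0001],[0,0,0]]
    - [0.2,[-0.0002,0,0],[0,0,0]]
    - [0.2,[0,0,0.0],[0,0,0]]
    - [0.2,[0,0,0.0],[0,0,0]]
    - [0.2,[0,0,0.0],[0,0,0]]
    - [0.2,[0,0,0],[0,0,0]]
    - [0.2,[0,0,0],[0,0,0]]
    - [0.2,[0,0,0],[0,0,0]]
    - [0.2,[0,0,0],[0,0,0]]

```text
time: 36.18
eef_pos: [0.4592, -0.1413, 0.0503]
tcp_rot: [0.999, 0.044, 0.0, -0.0]
contact_force: [-1.6, 0.6, -0.6]
opening: 0.341
finger_force: 24.8
```

```bash
python3 st.py
```

```text
36.1833 [ 0.4592  -0.14128  0.05031] F [-1.62  0.61 -0.58] along -1.56 lat 0.75 M [0.028 0.258 0.09 ]
```

Emit:
move_arm:
  moves:
    - [0.2,[-0.0001,0,0.0001],[0,0,0]]
    - [0.2,[-0.0001,0,0.0001],[0,0,0]]
    - [0.2,[-0.0001,0,0],[0,0,0]]
    - [0.2,[0,0,0.0],[0,0,0]]
    - [0.2,[0,0,0.0],[0,0,0]]
    - [0.2,[0,0,0.0],[0,0,0]]
    - [0.2,[0,0,0],[0,0,0]]
    - [0.2,[0,0,0],[0,0,0]]
    - [0.2,[0,0,0],[0,0,0]]
    - [0.2,[0,0,0],[0,0,0]]

```text
time: 37.02
eef_pos: [0.459, -0.1414, 0.0503]
tcp_rot: [0.999, 0.044, 0.0, -0.0]
contact_force: [-0.6, 2.3, 0.4]
opening: 0.341
finger_force: 24.9
```

```bash
python3 st.py
```

```text
37.0167 [ 0.45905 -0.14137  0.05029] F [-0.58  2.3   0.38] along -0.38 lat 2.34 M [0.342 0.037 0.111]
```

Emit:
move_arm:
  moves:
    - [0.2,[0,-0.0002,0],[0,0,0]]
    - [0.2,[0,0,0],[0,0,0]]
    - [0.2,[0,0,0],[0,0,0]]
    - [0.34,[0,0,0.0],[0,0,0]]
    - [0.345,[0,0,0.0],[0,0,0]]
    - [0.35,[0,0,0.0],[0,0,0]]
    - [0.36,[0,0,0],[0,0,0]]
    - [0.37,[0,0,0],[0,0,0]]
    - [0.38,[0,0,0],[0,0,0]]
    - [0.4,[0,0,0],[0,0,0]]

```text
time: 37.85
eef_pos: [0.4589, -0.1414, 0.0502]
tcp_rot: [0.999, 0.044, 0.0, 0.0]
contact_force: [0.1, 0.3, 0.1]
opening: 0.399
finger_force: 0.0
```

```bash
python3 st.py
```

```text
37.85 [ 0.45891 -0.14139  0.05019] F [0.14 0.31 0.08] along 0.16 lat 0.3 M [0.004 0.021 0.03 ]
```

Emit:
move_arm:
  moves:
    - [0.5,[0,0,0],[0,0,0]]
    - [0.6,[0,0,0],[0,0,0]]
    - [0.8,[0,0,0],[0,0,0]]
    - [0.8,[0,0,0],[0,0,0]]
    - [0.8,[0,0,0.0],[0,0,0]]
    - [0.8,[0,0,-0.005],[0,0,0]]
    - [0.8,[0,0,-0.015],[0,0,0]]
    - [0.8,[0,0,-0.03],[0,0,0]]
    - [0.8,[0,0,-0.035],[0,0,0]]
    - [0.8,[0,0,-0.03],[0,0,0]]

```text
time: 38.68
eef_pos: [0.4587, -0.1411, 0.1671]
tcp_rot: [0.999, 0.044, 0.0, 0.0]
contact_force: [0.9, 0.1, 0.4]
opening: 0.796
finger_force: 0.0
```

Emit:
move_arm:
  moves:
    - [0.8,[0,0,-0.03],[0,0,0]]
    - [0.8,[0,0,-0.025],[0,0,0]]
    - [0.8,[0,0,-0.015],[0,0,0]]
    - [0.8,[0,0,0],[0,0,0]]
    - [0.8,[0,0,0.0],[0,0,0]]
    - [0.8,[0,0,0],[0,0,0]]
    - [0.8,[0,0,0],[0,0,0]]
    - [0.8,[0,0,0],[0,0,0]]
    - [0.8,[0,0,0],[0,0,0]]
    - [0.8,[0,0,0],[0,0,0]]

```text
time: 39.52
eef_pos: [0.4585, -0.1411, 0.2342]
tcp_rot: [0.999, 0.044, -0.001, -0.0]
contact_force: [-0.2, 0.0, -0.6]
opening: 0.797
finger_force: 0.0
```

```bash
python3 look.py c4 310 155 70 50
```

```text
39.5167 [ 0.45849468 -0.14105511  0.23420479] [ 9.99036280e-01  4.38832936e-02 -7.46855294e-04 -4.58614458e-04] [-0.22472155  0.01218842 -0.55295482] [0.00169007 0.01461428 0.01398149]
lens c [ 0.4539124  -0.14145845  0.25470479] yaw 0.08779481471742044
```

View pics/c4.png

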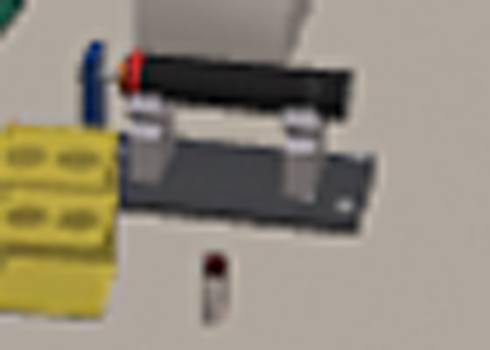

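The tube lies level in both saddles with its red end on the orange pad (about 128,72). The rack and vial haven't moved, and the gripper is clear.

```bash
python3 -c "
from plant import *
print(sign_off())"
```

```text
the job is handed in; nothing more can be done
None
```

The lens tube is seated in both V saddles with its red end at the stop pad. It was pressed at an estimated 10 N (about 12 N at the wrist, friction included), then regripped for a second such press because I wasn't sure it still touched. I eased it off, let go with the gripper clear, and handed the job in at about 40 s. Final pad contact is judged from forces and a coarse image, not measured directly.

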